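# Clamp the model carrier to the slotted table with a T-bolt

### The job

Clamp the dental model carrier down: take the T-bolt with the blue bar knob from the wooden rack, lower its head into the wide entry pocket of the slotted table with the head square across the slot, and slide it along under the lips until its shank is fully home in the carrier's fork. Only then tighten it by turning the blue knob about a quarter turn clockwise as seen from above, and let go.

Things in the scene. Friction and masses are not known exactly. Their poses are not given: they have to be found in the camera images.
- clamp_bolt_grip (a point): Centre of the T-bolt's blue knob, a bar 50 (x) by 16 (y), 28 high, to be gripped across y; 66 above the bolt's underside. z up, axes of the head. Below: steel flange 40 dia at 36 to 42 above the underside, shank 10 dia, head 30 (x) by 38 (y) by 10 high. Stands in a wooden rack, 18 high, head on its floor 6 above the bench; red and black knobbed bolts 70 away in its row along x. mm; 150 g.
- clamp_nut (a joint): Turn of the blue knob on its bolt, rad: 0 loose (start, bar along the head's x), growing clockwise seen from above, stop at 1.4. Takes 0.08 N m and stays where left, so a bolt carried by the knob does not turn on it. In the slot the head first turns along, at most 11 degrees off square, until the slot's sides stop it; then the knob tightens.
- pocket (a point): Centre of the entry pocket at the top face of the slotted aluminium table, 33 above the bench. x along the slot towards the carrier, z up. Pocket 50 (x) by 60, floor 6 above the bench; from 25 to 45 along x it narrows like a funnel into the slot: 22 wide between lips 10 thick, below them a channel 43 wide, 17 high, same floor, so the head may run 0 to 7 above the floor. mm.
- seat (a point): Where the bolt's axis is when home: closed end of the grey carrier's fork, on the slot's middle line 95 to 125 along x from the pocket, at the table's top face; axes as the pocket's. Fork 6 thick, gap 26 wide, 40 long, open to the pocket; its end stops the shank here. With the head on the floor the flange clears the fork by 3. A plaster cast 34 high (from the table's top) starts 50 further on. mm.

How it is judged (in metres and radians):
On the way, in this order (a step that is already met when the one before it is completed fails the run):
1. the blue bolt is home in the fork: head down in the slot, square within 20 degrees, axis within 15 mm of the seat, knob not yet tightened (under 0.3 rad) (horizontal distance between clamp_bolt_grip and seat below 0.015 m and z of clamp_bolt_grip in the frame of seat below 0.049 m and angle between clamp_bolt_grip's own z axis and vertical below 0.2 rad and angle between the y axis of clamp_bolt_grip and the y axis of seat, either way round below 0.35 rad and value of joint clamp_nut below 0.3 rad), for 0.1 s.
2. the knob is turned clockwise at least 0.6 rad on the bolt (value of joint clamp_nut above 0.6 rad), for 0.1 s.
At the end, for the whole second after the job is handed in: The blue bolt stands upright (within 11 degrees) in the fork, its axis within 15 mm of the fork's closed end, its head down in the slot's channel and square across it within 20 degrees, and its knob tightened by at least 0.6 rad (horizontal distance between clamp_bolt_grip and seat below 0.015 m and z of clamp_bolt_grip in the frame of seat below 0.049 m and angle between clamp_bolt_grip's own z axis and vertical below 0.2 rad and angle between the y axis of clamp_bolt_grip and the y axis of seat, either way round below 0.35 rad and value of joint clamp_nut above 0.6 rad); the robot touches nothing.
It also fails if it takes over 48 s, if anything falls off the work surface, if the arm or the gripper's body presses on something with over 40 N, if the wrist force passes 120 N, or if a joint passes its speed limit or range.

### The arm

A 6-joint arm with a two-finger parallel gripper is mounted at the origin on the work surface. World frame = base frame: x ahead of the robot, y to its left, z up, the work surface at z = 0. Lengths are in mm, angles in rad, forces in N, time in s.
With the tool pointing down it reaches from about 400 to 925 mm from the base axis. Payload 12.5 kg.
Tool frame: the origin (TCP) lies midway between the tips of the shut fingers; the grasp point (between the pads) lies 19 mm behind it (ctrl.grip_depth is the distance from the TCP to the grasp point, in mm); z points along the fingers, y is the line along which they close (so a half turn about z gives the same grasp; the last joint's range is limited). The gripper opens to 95 mm and grips with 3 to 60 N. Pads are 20 mm wide; open, the fingers measure 119 mm over their backs; the gripper's body (75 mm by 180 mm) begins 59 mm behind the grasp point.
Start: joints at [-1.42, 0.491, 1.559, -0, 1.092, -0.106], TCP at [158.764, -604.517, 214.661] pointing down, gripper open.
Joint ranges: [-3.1, 3.1], [-0.84, 2.19], [0.05, 2.79], [-1.13, 4.28], [0.06, 2.93], [-2.69, 2.69]. Speed limits (rad/s): [2.22, 2.22, 2.79, 3.14, 3.14, 3.14].

### API

Orientations are given as a unit quaternion [w, x, y, z].
In Python, from station import state, capture, camera_info, ticket, ctrl gives the robot as it stands.
- The arm moves only by the shell command python3 -m inch 'ROWS' [FORCE]. ROWS is JSON, a list of rows, each a list of 5 numbers: the shift along the tool's x, y, z as a fraction of full scale, then the turn about the tool's z as a fraction of full scale, then the closure, from -1 (fully open) to 1 (shut), so that 0 is half open. In form: [[dx, dy, dz, yaw, gripper], ...]. A call has 1 to 5 rows; each row is the pose to reach, as a shift and turn from the pose commanded when the call began, along the tool's axes at that moment; what a row does not reach only later rows make up. Full scale, the value 1, is 0.25 m for a shift and 45 degrees for a turn. A row lasts 1/12 s, in which the tool goes at most 41.7 mm and 7.16 degrees, less where a joint would pass 70% of its speed; a pose out of reach is approached as far as the arm can. A call with a number of a shift or a turn outside -1 to 1 is refused whole. A call with a gripper value outside its range is refused whole. The fingers move at their own pace and stop on an object; FORCE is the grip in N (left out, the last holds). Time passes only in rows, so rows that repeat a pose let the fingers close. It gives the time, the measured TCP pose, the force, the opening and the grip force at its end, in the units of the state.
- state(): the state, without advancing time (a new reading comes with each control period).
- capture(name): name is "scene" or "top" or "wrist"; returns the picture (420x560x3 uint8, red, green, blue); there is no depth.
- camera_info(name): a dict with "vfov" (degrees; the focal length in pixels is half the picture's height over the tangent of half this angle, whatever the lens; pixels are square), "cx", "cy" (the principal point, pixels), "R" (3x3) and "t" (3): a world point X has camera coordinates R X + t. Camera axes: x right, y down, z forward; pixel columns grow to the right and rows downward; lengths in mm; the calibration is good to about 2 mm. A picture is of the moment at which its call begins: read the wrist's pose just before it. camera_info takes no time and is no camera call; for the wrist camera it gives the pose at the moment of the call.
- ticket.hand_in(): hands the job in; it is judged then, once.
The state is a dict: "t": time; "joint_positions": joint angles; "qvel": joint speeds; "tau": joint torques, N m; "eef_pos": TCP position; "tool_rot": TCP orientation; "force": force on the tool from outside, world axes, zero at the start; "moment": the same for the moment, N m; "gripper_width": finger opening in mm; "grasp_force": force on a finger pad.
Only numpy, scipy, OpenCV 4.12 (cv2) and the standard library are available. Lean on these libraries where they do the work, as an engineer would, in place of code of your own. Each camera call takes 0.05 s, during which the arm holds its last target. There are 200 camera calls.

## Working session

There is one attempt and no reset: what is moved stays moved. The work goes in short steps, Python scripts to look and compute and a shell command to move; the robot and the scene stay as the last step left them, time stands still between calls to the robot, and variables do not carry over. Pictures are saved under pics/ and viewed, at most 10 in all, crops included, and the job is handed in when it is done.

```bash
mkdir -p pics; ls; python3 - <<'E'
from station import *
import cv2
s=state();print(s)
for n in("top","scene"):
    im=capture(n);cv2.imwrite(f"pics/{n}0.png",im[:,:,::-1]);print(n,camera_info(n))
E
```

```text
pics
{'t': 0.0, 'joint_positions': array([-1.41958826e+00,  4.91540397e-01,  1.55943249e+00,  1.65963680e-05,
        1.09165137e+00, -1.05602674e-01]), 'qvel': array([-7.87236245e-04, -6.72524265e-04, -3.03138297e-04, -1.21004472e-03,
       -2.38742060e-04, -2.74692187e-05]), 'tau': array([-3.04962614e-04, -6.12647223e+01, -2.58182359e+01,  6.92291977e-02,
        4.82038292e-02, -1.17481432e-04]), 'eef_pos': array([ 158.73881057, -604.27565797,  214.07947883]), 'tool_rot': array([-5.15836887e-04,  9.91767710e-01,  1.28048991e-01, -4.40085051e-06]), 'force': array([ 0.37179149, -0.48698658, -0.94432506]), 'moment': array([ 0.03612617, -0.01732377,  0.02372019]), 'grasp_force': 0.0, 'gripper_width': 95.18036870481924}
top {'vfov': 53.3012417705286, 'cx': 280.83983439062933, 'cy': 212.7730736579481, 'R': array([[ 0.02670929, -0.99961469, -0.0075551 ],
       [-0.98621333, -0.025115  , -0.16356191],
       [ 0.16330914,  0.01181956, -0.98650414]]), 't': array([-61.11539303, 575.86635527, 700.82238008])}
scene {'vfov': 45.617579101525735, 'cx': 272.13983825849795, 'cy': 218.43622157955392, 'R': array([[-0.02367645,  0.99971729, -0.00218213],
       [ 0.80357136,  0.01773249, -0.59494422],
       [-0.59473733, -0.01583967, -0.80376403]]), 't': array([  56.10101233, -403.0510692 , 1380.40783334])}
```

View pics/top0.png

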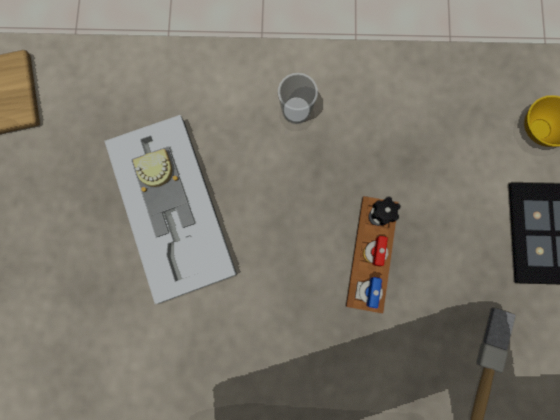

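View pics/scene0.png

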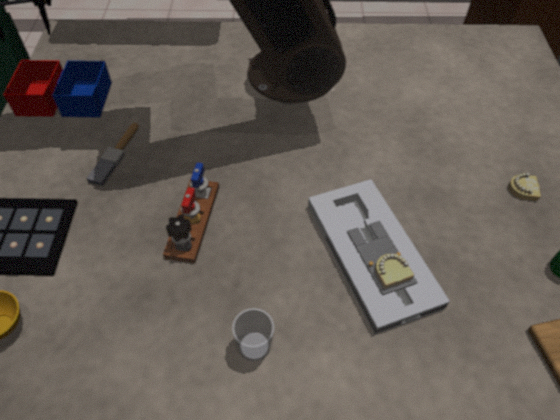

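The top view shows the blue knob near (375,292), the red one at (381,251) and the black one at (386,211). The table's pocket is near (185,258), with the fork to the upper left and its closed end near (172,212). The next picture enlarges both areas.

```bash
cat > h.py <<'E'
import numpy as np, cv2
from station import *
def ray(ci,uv,z):
    f=210/np.tan(np.radians(ci["vfov"]/2)); R=np.array(ci["R"]);t=np.array(ci["t"])
    d=R.T@np.array([(uv[0]-ci["cx"])/f,(uv[1]-ci["cy"])/f,1]); c=-R.T@t
    return c+d*(z-c[2])/d[2]
def proj(ci,X):
    f=210/np.tan(np.radians(ci["vfov"]/2)); p=np.array(ci["R"])@X+np.array(ci["t"])
    return p[:2]/p[2]*f+[ci["cx"],ci["cy"]]
def totool(s,dw):  # world shift -> tool-axis fractions
    from scipy.spatial.transform import Rotation as Ro
    q=s["tool_rot"]; return Ro.from_quat([q[1],q[2],q[3],q[0]]).inv().apply(dw)/250
E
python3 - <<'E'
import cv2,numpy as np
im=cv2.imread("pics/top0.png")
a=cv2.resize(im[110:310,100:240],None,fx=2.9,fy=2.9,interpolation=cv2.INTER_CUBIC)
b=cv2.resize(im[190:320,340:415],None,fx=4.46,fy=4.46,interpolation=cv2.INTER_CUBIC)
print(a.shape,b.shape)
cv2.imwrite("pics/c1.png",np.hstack([a[:580],b[:580]]))
E
```

```text
(580, 406, 3) (580, 334, 3)
```

View pics/c1.png

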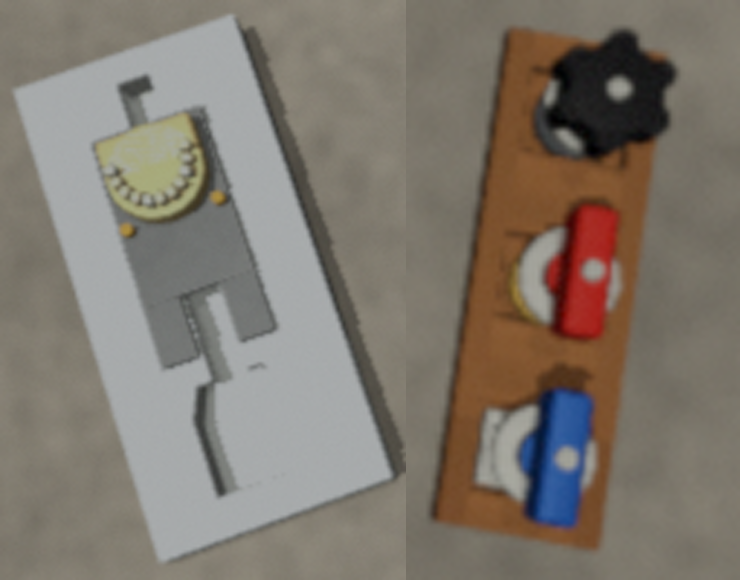

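The crop gives these positions, in crop pixels:
- **Blue knob:** the top face is centred at (566,457), with its long axis running along the rack.
- **Table top:** the corners are at (14,90), (234,14), (395,478) and (161,562).
- **Pocket:** the near edge runs from (218,495) to (285,473).
- **Fork:** the closed end runs from about (182,296) to (217,285), and the tips are at (162,368), (198,357), (240,341) and (276,328).

```bash
python3 - <<'E'
from h import *
ci=camera_info("top")
A=lambda u,v,z:ray(ci,(u/2.9+100,v/2.9+110),z)
B=lambda u,v,z:ray(ci,((u-406)/4.46+340,v/4.46+190),z)
np.set_printoptions(precision=1,suppress=True)
c=[A(*p,33) for p in((14,90),(234,14),(395,478),(161,562))]
for p in c:print("corner",p)
ang=lambda d:np.degrees(np.arctan2(d[1],d[0]))
print("edges",[ (np.linalg.norm(c[i]-c[(i+1)%4]),ang(c[i]-c[(i+1)%4])) for i in range(4)], "centre",sum(c)/4)
for p in((218,495),(285,473),(200,385)):print("pocket",A(*p,33))
for p in((182,296),(217,285)):print("forkend",A(*p,39))
for p in((162,368),(198,357),(240,341),(276,328)):print("tip",A(*p,39))
print("blue",B(566,457,87), B(593,270,87),B(619,88,87))
print("bar",ang(B(573,393,86)-B(555,524,86)),"rack",ang(B(508,28,18)-B(435,520,18)),ang(B(665,50,18)-B(598,548,18)))
s=state();print(s["eef_pos"],totool(s,np.array([100,0,0])),camera_info("wrist")["t"])
E
```

```text
corner [708.  288.8  33. ]
corner [763.3 149.3  33. ]
corner [465.7  30.5  33. ]
corner [411.4 170.6  33. ]
edges [(np.float64(150.10510293482392), np.float64(111.6191245955903)), (np.float64(320.39516953973254), np.float64(21.7573916603782)), (np.float64(150.18774899311836), np.float64(-68.82630071815356)), (np.float64(319.22742475741387), np.float64(-158.25612155082368))] centre [587.1 159.8  33. ]
pocket [452.5 138.6  33. ]
pocket [466.9  98.3  33. ]
pocket [519.7 154.4  33. ]
forkend [574.5 167.9  39. ]
forkend [582.  146.5  39. ]
tip [529. 177.  39.]
tip [536.5 155.2  39. ]
tip [547.1 129.8  39. ]
tip [555.8 107.9  39. ]
blue [ 442.5 -205.6   87. ] [ 511.3 -216.3   87. ] [ 580.5 -227.    87. ]
bar -8.480684373509774 rack -8.521883880272643 -8.540872881024532
[ 158.7 -604.3  214.1] [ 0.4  0.1 -0. ] [-625.8  -27.3  390.1]
```

```bash
cat >> h.py <<'E'
def plan(x,y,z,phi):
    s=state(); d=totool(s,np.array([x,y,z])-s["eef_pos"]); q=s["tool_rot"]
    now=2*np.degrees(np.arctan2(q[2],q[1])); dy=-((phi-now+180)%360-180)/45
    print("t",round(s["t"],2),"eef",s["eef_pos"].round(1),"phi",round(now,1),"q6",s["joint_positions"][5].round(2),"d",d.round(3),"yaw",round(dy,3),"F",s["force"].round(1),"w",round(s["gripper_width"],1),"g",round(s["grasp_force"],1))
E
python3 -m inch '[[0.61,-0.51,0,-0.79,-1],[0.61,-0.51,0,-0.79,-1],[0.61,-0.51,0,-0.79,-1],[0.61,-0.51,0,-0.79,-1],[0.61,-0.51,0,-0.79,-1]]'
python3 -c "
from h import *
plan(442.5,-205.6,214,171.5)"
```

```text
t: 0.52
eef_pos: [274.9, -439.8, 214.4]
tool_rot: [-0.0, 0.904, 0.428, 0.0]
force: [-0.0, -0.3, -0.9]
gripper_width: 95.2
grasp_force: 0.0
t 0.52 eef [ 274.9 -439.8  214.4] phi 50.6 q6 -0.45 d [ 1.15  -0.076  0.002] yaw -2.686 F [-0.  -0.3 -0.9] w 95.2 g 0.0
```

```bash
python3 -m inch '[[0.8,-0.05,0,-0.79,-1],[0.8,-0.05,0,-0.79,-1],[0.8,-0.05,0,-0.79,-1],[0.8,-0.05,0,-0.79,-1],[0.8,-0.05,0,-0.79,-1]]' >/dev/null
python3 -m inch '[[0,0,0,-0.79,-1],[0,0,0,-0.79,-1],[0,0,0,-0.79,-1],[0,0,0,-0.79,-1],[0,0,0,-0.79,-1]]' > /dev/null
python3 -m inch '[[0,0,0,-0.79,-1],[0,0,0,-0.79,-1],[0,0,0,-0.79,-1],[0,0,0,-0.79,-1],[0,0,0,-0.79,-1]]' > /dev/null
python3 -c "
from h import *
plan(442.5,-205.6,160,171.5)"
```

```text
t 1.77 eef [ 392.  -280.6  214.4] phi 157.3 q6 -1.93 d [-0.071  0.355  0.218] yaw -0.316 F [ 0.1  0.3 -0.3] w 95.2 g 0.0
```

```bash
python3 -m inch '[[-0.07,0.355,0.1,-0.315,-1],[-0.07,0.355,0.218,-0.315,-1],[-0.07,0.355,0.218,-0.315,-1],[-0.07,0.355,0.218,-0.315,-1],[-0.07,0.355,0.218,-0.315,-1]]' >/dev/null
python3 - <<'E'
from h import *
plan(442.5,-205.6,56,171.5)
ci=camera_info("wrist");im=capture("wrist")
cv2.imwrite("pics/w1.png",im[:,:,::-1]);np.save("w1.npy",ci,allow_pickle=True)
print(proj(ci,np.array([442.5,-205.6,86])))
E
```

```text
t 2.18 eef [ 443.  -205.2  159.5] phi 171.2 q6 -1.99 d [ 0.001 -0.002  0.414] yaw -0.007 F [-0.1 -1.2  0.2] w 95.0 g 0.0
[279.4708775  210.15209831]
```

View pics/w1.png

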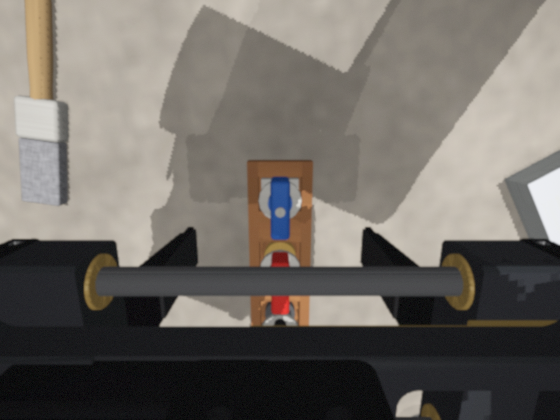

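The wrist view shows the blue knob centred at (280,210). My estimate projects to (279.5,210), so I'm lowering the gripper and closing it.

```bash
python3 -m inch '[[0,0,0.15,0,-1],[0,0,0.3,0,-1],[0,0,0.41,0,-1],[0,0,0.41,0,-1],[0,0,0.41,0,0]]' >/dev/null
python3 -m inch '[[0,0,0,0,1],[0,0,0,0,1],[0,0,0,0,1],[0,0,0,0,1],[0,0,0,0,1]]' 40
python3 -m inch '[[0,0,0,0,1],[0,0,0,0,1],[0,0,0,0,1],[0,0,0,0,1],[0,0,0,0,1]]' 40 >/dev/null
python3 -c "
from h import *
plan(486.7,119.8,100,201.7)"
```

```text
t: 3.07
eef_pos: [443.3, -206.1, 58.5]
tool_rot: [0.001, 0.078, 0.997, -0.0]
force: [-0.8, 0.2, -0.5]
gripper_width: 60.8
grasp_force: 0.0
t 3.48 eef [ 443.  -205.9   57.6] phi 171.1 q6 -1.99 d [ 0.029  1.314 -0.17 ] yaw -0.68 F [-0.9 -0.2 -0.4] w 27.1 g 0.0
```

```bash
python3 -m inch '[[0,0,0,0,1],[0,0,0,0,1],[0,0,0,0,1],[0,0,0,0,1],[0,0,0,0,1]]' 40
python3 -m inch '[[0,0,-0.05,0,1],[0,0,-0.15,0,1],[0,0,-0.25,0,1],[0,0,-0.25,0,1],[0,0,-0.25,0,1]]'
python3 -c "
from h import *
plan(486.7,119.8,115,201.7)"
```

```text
t: 3.9
eef_pos: [443.0, -205.8, 57.6]
tool_rot: [-0.0, 0.078, 0.997, 0.0]
force: [0.3, 1.4, 0.6]
gripper_width: 18.9
grasp_force: 40.0
t: 4.32
eef_pos: [443.3, -206.2, 120.8]
tool_rot: [0.001, 0.078, 0.997, -0.001]
force: [0.6, -0.4, -2.3]
gripper_width: 18.8
grasp_force: 40.0
t 4.32 eef [ 443.3 -206.2  120.8] phi 171.1 q6 -1.99 d [0.031 1.315 0.022] yaw -0.68 F [ 0.6 -0.4 -2.3] w 18.8 g 40.0
```

```bash
python3 -m inch '[[0,0.1,0,-0.05,1],[0,0.22,0,-0.15,1],[0,0.36,0,-0.25,1],[0.01,0.5,0,-0.36,1],[0.02,0.64,0,-0.45,1]]' >/dev/null
python3 -c "
from h import *
plan(486.7,119.8,120,201.7)"
```

```text
t 4.73 eef [462.2 -45.6 118.7] phi 191.5 q6 -2.01 d [-0.229  0.629 -0.005] yaw -0.226 F [ 0.6 -0.7 -1.8] w 18.8 g 40.0
```

```bash
python3 -m inch '[[-0.05,0.15,0,-0.05,1],[-0.11,0.3,0,-0.12,1],[-0.17,0.45,0,-0.18,1],[-0.22,0.57,0,-0.225,1],[-0.23,0.63,0,-0.225,1]]' >/dev/null
python3 -m inch '[[0,0,0,0,1],[0,0,0,0,1]]' >/dev/null
python3 - <<'E'
from h import *
plan(486.7,119.8,120,201.7)
ci=camera_info("wrist");im=capture("wrist")
im2=capture("scene");im3=capture("top")
a=cv2.resize(im[:,100:460],None,fx=1.4,fy=1.4)[:580]
b=cv2.resize(im2[150:340,290:460],None,fx=3,fy=3,interpolation=cv2.INTER_CUBIC)[:300]
b=cv2.resize(im2[150:250,300:400],(290,290),interpolation=cv2.INTER_CUBIC)
c=cv2.resize(im3[200:310,130:240],(290,290),interpolation=cv2.INTER_CUBIC)
cv2.imwrite("pics/w2.png",np.hstack([a,np.vstack([b,c])])[:,:,::-1])
P=lambda X:((proj(ci,np.array(X))-[100,0])*1.4).round(0)
th=np.radians(21.7);u=np.array([np.cos(th),np.sin(th),0]);v=np.array([-u[1],u[0],0]);C=np.array([587.1,159.8,33])
for n,uu,vv,z in(("pock c",-108,0,0),("nearL",-133,30,0),("nearR",-133,-30,0),("farL",-83,30,0),("farR",-83,-30,0),("seat",-9,0,6),("corner",-160,75,0),("cornerR",-160,-75,0)):print(n,P(C+uu*u+vv*v+[0,0,z]))
E
```

```text
t 5.32 eef [487.5 119.1 118.8] phi 201.6 q6 -1.84 d [ 0.002  0.004 -0.005] yaw -0.003 F [ 0.6 -0.6 -3.1] w 19.2 g 40.0
pock c [254. 290.]
nearL [305. 249.]
nearR [203. 249.]
farL [303. 329.]
farR [206. 329.]
seat [254. 441.]
corner [384. 202.]
cornerR [124. 203.]
```

View pics/w2.png

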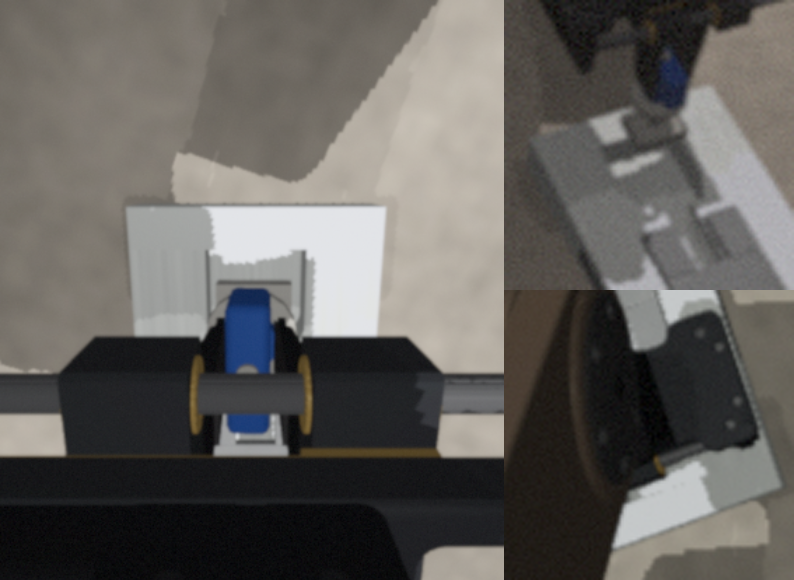

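The wrist view shows the pocket's near edge from x = 207 to 305, centred at 256. The head's near edge runs from 217 to 291, centred at 254. That puts the bolt about 1.3 mm off to the -v side, and it hangs square. I'll shift it by 1.3 mm and lower it.

```bash
python3 -m inch '[[0,0.005,0.05,0,1],[0,0.005,0.1,0,1],[0,0.005,0.14,0,1],[0,0.005,0.18,0,1],[0,0.005,0.2,0,1]]' 
python3 -m inch '[[0,0,0.02,0,1],[0,0,0.04,0,1],[0,0,0.04,0,1],[0,0,0.04,0,1]]'
```

```text
t: 5.88
eef_pos: [487.5, 119.1, 68.8]
tool_rot: [-0.001, -0.186, 0.983, 0.0]
force: [0.2, 0.4, -0.8]
gripper_width: 18.9
grasp_force: 40.0
t: 6.22
eef_pos: [487.8, 119.8, 60.1]
tool_rot: [-0.0, -0.186, 0.983, -0.0]
force: [0.2, 0.1, -1.0]
gripper_width: 18.9
grasp_force: 40.0
```

```bash
python3 -m inch '[[-0.03,0,0,0,1],[-0.07,0,0,0,1],[-0.11,0,0,0,1],[-0.15,0,0,0,1],[-0.18,0,0,0,1]]' 
python3 -m inch '[[-0.03,0,0,0,1],[-0.06,0,0,0,1],[-0.09,0,0,0,1],[-0.12,0,0,0,1],[-0.12,0,0,0,1]]'
```

```text
t: 6.63
eef_pos: [531.3, 136.9, 60.3]
tool_rot: [0.001, -0.186, 0.982, -0.0]
force: [-0.4, -0.9, -0.6]
gripper_width: 18.8
grasp_force: 40.0
t: 7.05
eef_pos: [559.0, 147.7, 60.1]
tool_rot: [0.001, -0.186, 0.982, -0.0]
force: [-0.5, -0.4, -2.3]
gripper_width: 18.8
grasp_force: 40.0
```

```bash
python3 -m inch '[[-0.02,0,0,0,1],[-0.04,0,0,0,1],[-0.05,0,0,0,1],[-0.06,0,0,0,1],[-0.06,0,0,0,1]]'
python3 -m inch '[[-0.008,0,0,0,1],[-0.016,0,0,0,1],[-0.016,0,0,0,1],[-0.016,0,0,0,1]]'
python3 -c "
from h import *
plan(578.2,157.2,60,201.7)"
```

```text
t: 7.47
eef_pos: [572.0, 152.9, 60.1]
tool_rot: [0.0, -0.186, 0.983, -0.0]
force: [0.1, 0.4, -2.0]
gripper_width: 18.6
grasp_force: 40.0
t: 7.8
eef_pos: [575.3, 154.2, 60.1]
tool_rot: [-0.0, -0.186, 0.983, -0.0]
force: [-0.2, 0.8, -1.9]
gripper_width: 18.5
grasp_force: 40.0
t 7.8 eef [575.3 154.2  60.1] phi 201.5 q6 -1.79 d [-0.015  0.007  0.   ] yaw -0.005 F [-0.2  0.8 -1.9] w 18.5 g 40.0
```

```bash
python3 -m inch '[[-0.008,0,0,0,1],[-0.016,0,0,0,1],[-0.016,0,0,0,1]]'
python3 -m inch '[[-0.008,0,0,0,1],[-0.016,0,0,0,1],[-0.016,0,0,0,1]]'
python3 - <<'E'
from h import *
im=capture("scene");im3=capture("top");im2=capture("wrist")
b=cv2.resize(im[170:290,310:430],(400,400),interpolation=cv2.INTER_CUBIC)
c=cv2.resize(im3[150:270,110:230],(400,400),interpolation=cv2.INTER_CUBIC)
cv2.imwrite("pics/s3.png",np.hstack([b,c])[:,:,::-1])
E
```

```text
t: 8.05
eef_pos: [578.8, 155.6, 60.0]
tool_rot: [-0.001, -0.186, 0.982, -0.0]
force: [-2.7, -1.4, -0.2]
gripper_width: 18.8
grasp_force: 40.0
t: 8.3
eef_pos: [582.0, 156.9, 60.0]
tool_rot: [-0.001, -0.186, 0.982, -0.0]
force: [-4.6, -2.3, 2.1]
gripper_width: 18.7
grasp_force: 40.0
```

View pics/s3.png

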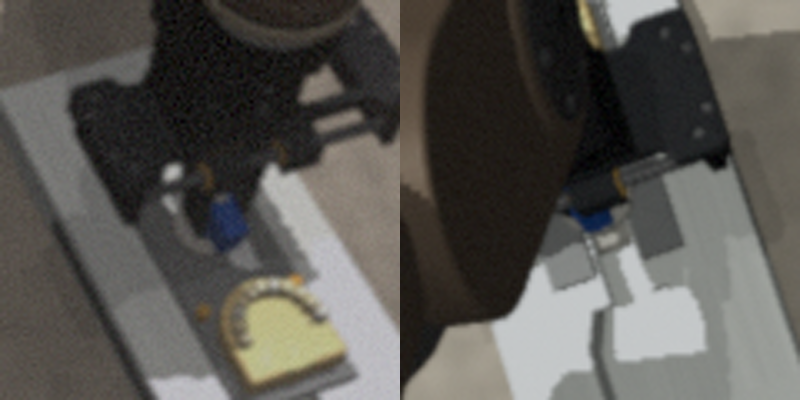

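Contact came where the fork end was expected, with about 5 N of resistance. The pictures show the bolt inside the fork. I'll ease off 2 mm, lower slightly and turn clockwise.

```bash
python3 -m inch '[[0.008,0,0.004,0,1],[0.008,0,0.006,0,1],[0.008,0,0.006,0,1],[0.008,0,0.006,0,1]]'
python3 -m inch '[[0,0,0,0.12,1],[0,0,0,0.24,1],[0,0,0,0.36,1],[0,0,0,0.48,1],[0,0,0,0.6,1]]'
python3 -m inch '[[0,0,0,0.12,1],[0,0,0,0.24,1],[0,0,0,0.36,1],[0,0,0,0.48,1],[0,0,0,0.6,1]]'
python3 -c "
from h import *
plan(582,157,60,201.7)
print(state()['moment'])"
```

```text
t: 8.78
eef_pos: [580.6, 156.4, 58.8]
tool_rot: [-0.0, -0.186, 0.983, -0.0]
force: [-5.1, -1.9, 4.9]
gripper_width: 18.8
grasp_force: 40.0
t: 9.2
eef_pos: [579.8, 156.1, 58.6]
tool_rot: [-0.001, 0.05, 0.999, -0.001]
force: [-7.6, -4.2, 4.6]
gripper_width: 18.6
grasp_force: 40.0
t: 9.62
eef_pos: [579.3, 155.6, 58.5]
tool_rot: [-0.002, 0.282, 0.959, -0.001]
force: [-10.2, -7.2, 7.6]
gripper_width: 18.9
grasp_force: 40.4
t 9.62 eef [579.3 155.6  58.5] phi 147.2 q6 -0.84 d [-0.006  0.011 -0.006] yaw -1.21 F [-10.2  -7.2   7.6] w 18.9 g 40.4
[-1.58948969  1.96603591  0.1177253 ]
```

```bash
python3 -m inch '[[0,0,0,0.12,1],[0,0,0,0.24,1],[0,0,0,0.36,1],[0,0,0,0.45,1],[0,0,0,0.45,1]]'
python3 -m inch '[[0,0,0,0,0.5],[0,0,0,0,0.5],[0,0,0,0,0.5],[0,0,0,0,0.5],[0,0,0,0,0.5]]'
```

```text
t: 10.03
eef_pos: [578.5, 155.5, 58.3]
tool_rot: [-0.002, 0.446, 0.895, -0.002]
force: [-12.2, -6.4, 7.7]
gripper_width: 19.0
grasp_force: 40.4
t: 10.45
eef_pos: [580.7, 156.4, 58.5]
tool_rot: [-0.0, 0.445, 0.896, -0.0]
force: [-5.1, -1.2, 0.3]
gripper_width: 23.4
grasp_force: 2.3
```

```bash
python3 -m inch '[[0,0,0,0,0.25],[0,0,0,0,0.25],[0,0,0,0,0.25],[0,0,0,0,0.25],[0,0,0,0,0.25]]'
python3 - <<'E'
from h import *
ci=camera_info("wrist");im=capture("wrist")
im2=capture("scene")
a=cv2.resize(im[:,90:460],(493,560));b=cv2.resize(im2[170:290,310:430],(300,300),interpolation=cv2.INTER_CUBIC)
cv2.imwrite("pics/w4.png",np.hstack([a,np.vstack([b,np.zeros((260,300,3),np.uint8)])])[:,:,::-1])
E
```

```text
t: 10.87
eef_pos: [581.2, 156.5, 58.7]
tool_rot: [0.0, 0.445, 0.896, 0.0]
force: [-0.6, -0.3, -0.0]
gripper_width: 35.7
grasp_force: 0.2
```

View pics/w4.png

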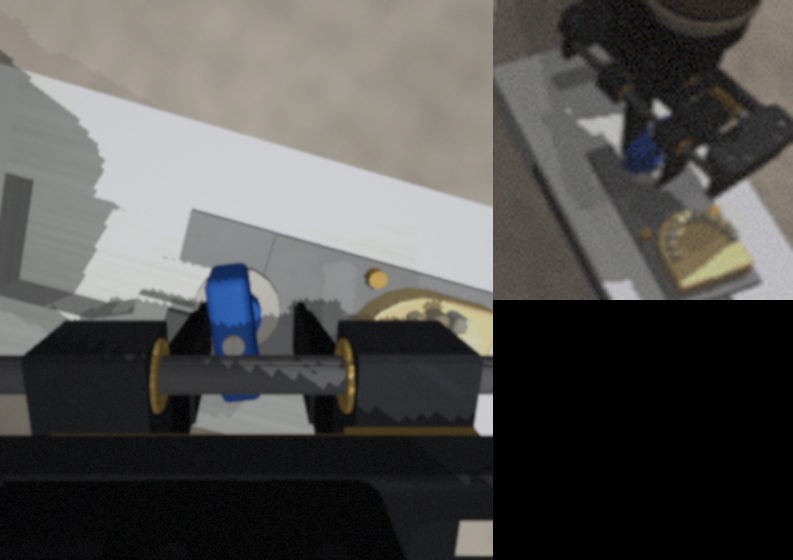

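The bolt stands upright: the offsets of flange (237,310) and knob (232,333) match perspective. The knob sits nearer the left finger. I'll centre the gripper on it, lift, and check.

```bash
python3 -m inch '[[0,-0.01,0,0,0.25],[0,-0.02,0,0,0.25],[0,-0.02,0,0,0.25]]'
python3 -m inch '[[0,0,-0.05,0,0.25],[0,0,-0.15,0,0.25],[0,0,-0.25,0,0.25],[0,0,-0.4,0,0.25],[0,0,-0.4,0,0.25]]'
python3 - <<'E'
from h import *
ci=camera_info("wrist");im=capture("wrist")
cv2.imwrite("pics/w5.png",im[:,:,::-1])
th=np.radians(21.7);u=np.array([np.cos(th),np.sin(th),0]);C=np.array([587.1,159.8,33])
for uu in(-9,-14,-20,-25):print(uu,proj(ci,C+uu*u+[0,0,53]),proj(ci,C+uu*u+[0,0,6]))
print(proj(ci,C+[0,0,0]-108*u))
E
```

```text
t: 11.22
eef_pos: [576.5, 153.1, 58.6]
tool_rot: [-0.0, 0.445, 0.896, -0.0]
force: [-0.4, -0.0, 1.5]
gripper_width: 35.6
grasp_force: 0.0
t: 11.63
eef_pos: [579.2, 153.8, 164.8]
tool_rot: [0.004, 0.444, 0.896, 0.003]
force: [0.4, 0.2, -0.0]
gripper_width: 35.5
grasp_force: 0.0
-9 [279.85065586 205.0034506 ] [279.31645502 192.71808459]
-14 [273.97841396 203.4367195 ] [274.32938375 191.3727474 ]
-20 [266.90947553 201.5507063 ] [268.32885809 189.7540157 ]
-25 [261.0000681  199.97405932] [263.31500109 188.40145266]
[180.15613286 164.64529644]
```

View pics/w5.png

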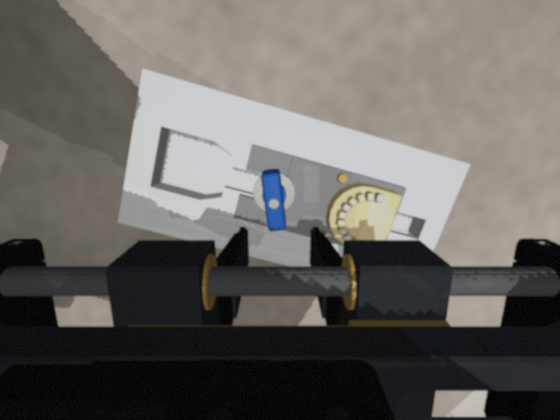

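The knob's top centre is near (274,201), about u = -14, and the bar has turned roughly 75° from its loose position. An enlarged crop will show the gap to the fork's closed end.

```bash
python3 - <<'E'
import cv2
im=cv2.imread("pics/w5.png")[110:260,200:400]
cv2.imwrite("pics/c5.png",cv2.resize(im,(800,600),interpolation=cv2.INTER_CUBIC))
E
```

```text
(no output)
```

View pics/c5.png

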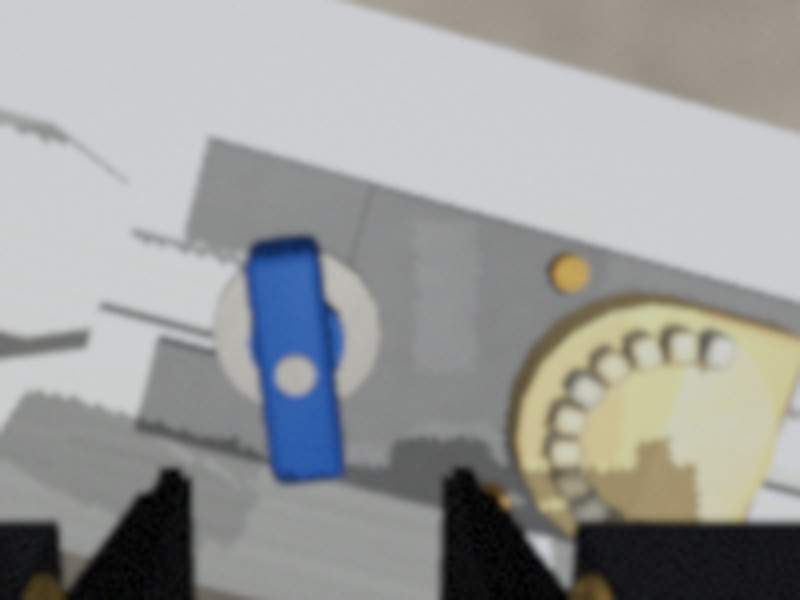

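The flange centre is at (298,332) and the fork's closed end crosses the slot line near x = 341. That puts the axis about 10 mm from the fork's edge, so the shank is about 5 mm from touching it, inside the 15 mm limit. The bar has turned about 68° against the slot, so the knob is at about 1.0 rad or more even with the head 11° off. The gripper is clear.

```bash
python3 -c "
from station import *
print(ticket.hand_in())"
```

```text
the job is handed in; nothing more can be done
None
```

I clamped the carrier and handed the job in at about 12 s; the hand-in gave no verdict. From the pictures, the bolt stands upright in the fork about 5 mm short of touching its end (about 10 mm from axis to edge, limit 15 mm), the knob is tightened by about 1 rad, and the gripper is clear.

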